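# Snap the missing cap onto the fuse board stud and keep it pressed

### The arm

A 6-joint arm with a two-finger parallel gripper is mounted at the origin on the work surface. World frame = base frame: x ahead of the robot, y to its left, z up, the work surface at z = 0. Lengths are in mm, angles in rad, forces in N, time in s.
With the tool pointing down it reaches from about 250 to 775 mm from the base axis. Payload 4 kg.
Tool frame: the origin (TCP) lies at the very end of the fingers, on their centre line; the grasp point (between the pads) lies 19 mm behind it; z points along the fingers, x is the direction in which the jaws open and shut, and the axes are right-handed (so a half turn about z gives the same grasp; the last joint's range is limited). The gripper opens to 85 mm and grips with 20 to 120 N. Pads are 22 mm wide; open, the fingers measure 114 mm over their backs; the gripper's body (76 mm by 85 mm) begins 54 mm behind the grasp point. The pads swing forward as they close: fully open they stand 13 mm farther back than shut.
Start: joints at [1.101, 0.087, 1.371, -0, 1.684, -0.103], TCP at [197.256, 513.427, 231.341] pointing down, gripper open.
Joint ranges: [-3.1, 3.1], [-0.76, 2.03], [0.27, 2.55], [-1.08, 4.22], [0.17, 2.65], [-2.57, 2.57]. Speed limits (rad/s): [2.79, 2.79, 3.14, 3.14, 3.14, 3.14].

### API

Orientations are given as a unit quaternion [w, x, y, z].
In Python, from cell import sense, camera, job_done gives the robot as it stands. The module is installed in compiled form; this text tells all that it offers.
- The arm moves only by the shell command python3 -m creep 'ROWS' [FORCE]. ROWS is JSON, a list of rows, each a list of 5 numbers: the finger opening in m, from 0 to 0.0854, then the shift along the tool's x, y, z in m, then the turn about the tool's z in degrees. In form: [[jaw, dx, dy, dz, roll], ...]. A call has exactly 8 rows; each row shifts and turns the commanded pose from where the row before left it, along the tool's axes as they then stand; what a row does not reach is not made up. A row lasts 1/12 s, in which the tool goes at most 41.7 mm and 7.16 degrees, less where a joint would pass 70% of its speed; a pose out of reach is approached as far as the arm can. A call is refused whole if a number of a shift passes 0.0417 or a number of a turn 7.16, either way. A call with a gripper value outside its range is refused whole. The fingers move at their own pace and stop on an object; FORCE is the grip in N (left out, the last holds). Time passes only in rows, so rows that do not move let the fingers close, or fill a call up. It gives the time, the measured TCP pose, the force and the opening at its end, in the units of the state.
- sense(): the state, without advancing time (a new reading comes with each control period).
- camera(name): name is "side" or "top"; returns a dict with "frame" (480x640x3 uint8, red, green, blue), "z_map" (480x640 float32, mm along the optical axis (not along the pixel's ray), 0 where there is no reading), "fx", "fy", "cx", "cy" (pixels), "distortion" ([k1, k2, p1, p2, k3] as OpenCV has them; the pictures are not rectified), "world_from_camera" (4x4, takes a point from camera to world coordinates). Camera axes: x right, y down, z forward; pixel columns grow to the right and rows downward; lengths in mm; the calibration is good to about 2 mm. A picture is of the moment at which its call begins.
- job_done(): hands the job in, once; it reports no verdict.
The state is a dict: "time": time; "joint_pos": joint angles; "qvel": joint speeds; "joint_efforts": joint torques, N m; "ee_pos": TCP position; "tcp_rot": TCP orientation; "ft_force": force on the tool from outside, world axes, zero at the start; "moment": the same for the moment, N m; "finger_gap": finger opening in mm.
Only numpy, scipy, OpenCV 4.12 (cv2) and the standard library are available. Lean on these libraries where they do the work, as an engineer would, in place of code of your own. Each camera call takes 0.05 s, during which the arm holds its last target. There are 200 camera calls.

### The job

One of the three terminal studs on the fuse board has lost its cap: take the small spare cap from the white tray, set it over the bare stud and press it down until it clicks past the catches. Keep pressing after the click so that the cap pushes the sprung collar under it well down, and finish like that, still holding the cap pressed firmly down - do not let go. Leave the larger cap and everything else on the bench where it is.

Things in the scene. Friction and masses are not known exactly. Their poses are not given: they have to be found in the camera images.
- spare_cap: small spare snap cap, black plastic, standing mouth-down in the white tray. Skirt 36 mm diameter, 28 mm high, its top a flat shoulder; on it a round grip post, 22 mm diameter, up to 52 mm total height. About 35 g. Origin: centre of the bottom rim, z up the axis; yaw is free. Inside the mouth a rounded lip, 19 mm bore and 4 mm high; above it the bore is 29 mm wide, 25 mm deep from the rim
- large_cap: bystander beside the spare cap in the tray: a cap of the same shape half as big again (skirt 54 mm diameter, 42 mm high, grip post 33 mm diameter, total 78 mm), too wide for the stud; leave it. Origin: centre of its bottom rim
- tray: white plastic tray, fixed, outer 160 x 260 mm, walls 18 mm high and 4 mm thick, floor 4 mm thick; origin centre of underside, x across the short side, y along the long side. The two caps stand about 120 mm apart along y, in either order
- stud_top (a point): tip of the bare brass stud, on its axis, z up. Stud 16 mm diameter, its top 5 mm a cone down to 8 mm, 25 mm tall. A cap lowered over it (centred within 4 mm) meets three sprung catches with its rim some 7 mm below the tip; push rises to 8 to 15 N, drops (click) at 12 to 14 mm, the cap is then drawn on down; at 19 mm below the tip the rim meets the collar
- bare_block: terminal block with the bare stud on its z axis: grey plastic 56 x 56 x 30 mm, fixed on the board; origin centre of its underside. One of three equal blocks in a row, 75 mm apart, at either end or in the middle; the only one without a cap. The catches are small brass bumps, 24 mm across, 11 mm below the stud's tip
- collar (a joint): travel in m of the sprung steel collar (34 mm disc, 6 mm high) round the foot of the bare stud: 0 = up, 0.004 = pressed fully down to its stop. Starts at 0. About 3 N starts it moving, 5.5 N gives 1 mm, 8 N gives 2 mm, 13 N is the stop; it springs back up when not pressed
- board: grey metal fuse-board plate 100 x 270 x 12 mm fixed flat on the bench; origin centre of underside, y along the row of blocks
- capped_block_a: a block like the bare one whose stud already wears a cap (fixed; cap top 86 mm above the block's underside); origin centre of underside; leave alone
- capped_block_b: the other block that already wears a cap, same as capped_block_a
- fuse_carrier: bystander: green ceramic fuse carrier 72 x 28 x 29 mm lying between board and tray; origin centre of underside
- torch: bystander: chrome torch standing on its lens, 52 mm diameter, 140 mm tall; origin centre of underside
- screwdriver: bystander: screwdriver with black rubber grip lying beyond the board, seen from the robot, about 200 mm long
- bulb_box_a: bystander: open cardboard carton 60 x 60 x 60 mm with a bayonet bulb standing in it, 106 mm tall in all; origin centre of underside
- bulb_box_b: bystander: a second carton with bulb, as bulb_box_a

How it is judged:
By the outcome, as a careful person would: the job done as asked, in the order asked, and still so for the second after the job is handed in, while the arm keeps its last pose, push and grip.
It also fails if it takes over 45 s, if anything falls off the work surface, if the arm or the gripper's body presses on something with over 40 N, if the wrist force passes 120 N, or if a joint passes its speed limit or range.

## Working session

There is one attempt and no reset: what is moved stays moved. The work goes in short steps, Python scripts to look and compute and a shell command to move; the robot and the scene stay as the last step left them, time stands still between calls to the robot, and variables do not carry over. Pictures are saved under pics/ and viewed, about 8 in all and at most 12, crops included, and the job is handed in when it is done.

```bash
mkdir -p pics; cat > h.py <<'E'
import numpy as np,cv2
from cell import sense,camera
def snap(n,f):
    c=camera(n); np.savez(''+f+'.npz',**{k:np.array(v) for k,v in c.items()})
    cv2.imwrite(f'pics/{f}.png',c['frame'][:,:,::-1]); return c
def load(f): return np.load(''+f+'.npz')
def world(c,u,v,d=None):
    """pixel arrays + z depth -> world"""
    u=np.atleast_1d(u).astype(float);v=np.atleast_1d(v).astype(float)
    if d is None: d=c['z_map'][v.astype(int),u.astype(int)]
    K=np.array([[c['fx'],0,c['cx']],[0,c['fy'],c['cy']],[0,0,1]],float)
    n=cv2.undistortPoints(np.stack([u,v],1)[:,None],K,np.array(c['distortion'],float))[:,0]
    p=np.c_[n[:,0]*d,n[:,1]*d,d,np.ones(len(u))]
    return (p@np.array(c['world_from_camera']).T)[:,:3]
def atz(c,u,v,z):
    a=world(c,u,v,np.array([1.]));o=np.array(c['world_from_camera'])[:3,3];r=a-o
    return o+r*((z-o[2])/r[:,2:])
E
python3 - <<'E'
from h import *
for n in('side','top'):
    c=snap(n,n+'0'); print(n,c['fx'],c['cx'],c['distortion'],np.round(c['world_from_camera'],3).tolist())
s=sense();print(s)
E
```

```text
side 502.83596537960744 314.8230222881999 [-0.13844974  0.          0.          0.          0.        ] [[0.769, -0.356, 0.531, 136.63], [-0.639, -0.456, 0.62, -547.378], [0.021, -0.816, -0.578, 603.813], [0.0, 0.0, 0.0, 1.0]]
top 476.37078242123016 322.3926010064556 [-0.07086279  0.          0.          0.          0.        ] [[-0.002, -0.984, 0.179, 493.877], [-1.0, 0.003, 0.004, 24.907], [-0.005, -0.179, -0.984, 846.378], [0.0, 0.0, 0.0, 1.0]]
{'time': 0.1, 'joint_pos': array([ 1.10089956e+00,  8.78568667e-02,  1.37210955e+00, -6.36141987e-06,
        1.68357494e+00, -1.03058907e-01]), 'qvel': array([ 0.00026377, -0.00058729, -0.0040129 ,  0.00203751, -0.0005971 ,
       -0.0003879 ]), 'joint_efforts': array([ 1.79229657e-03, -3.53012395e+01, -3.14221108e+01, -1.55159560e-04,
        7.82581454e-03, -3.12355053e-05]), 'ee_pos': array([197.04976393, 513.01552682, 230.26614109]), 'tcp_rot': array([ 4.68980664e-04,  8.24216250e-01,  5.66274336e-01, -8.54064610e-04]), 'ft_force': array([-0.82528638,  0.04661117,  0.15898298]), 'moment': array([ 0.01563282, -0.04502769,  0.01404177]), 'finger_gap': 85.65398662287382}
```

View pics/top0.png

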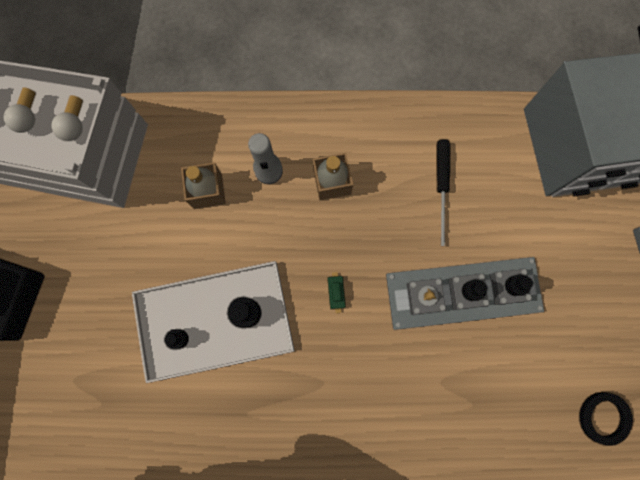

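View pics/side0.png

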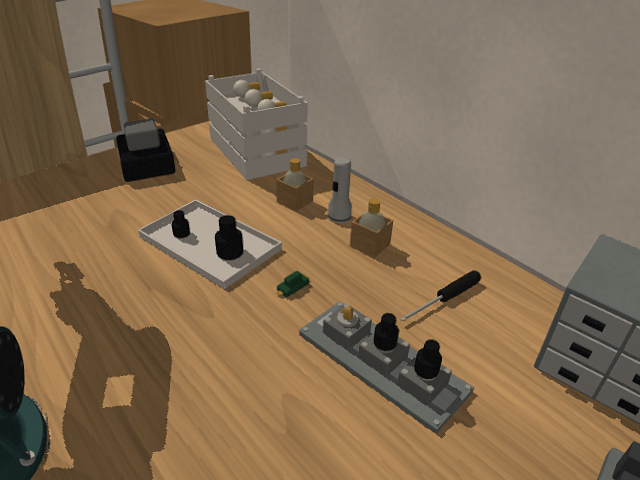

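The top view shows the spare cap at (176,339), the large cap at (244,312) and the bare stud at (429,295). In the side view the spare cap is at (180,225) and the stud at (348,315). The bare block is the end nearest the tray.

```bash
cat > m.py <<'E'
from h import *
for n in('top0','side0'):
    c=load(n); v,u=np.mgrid[0:480,0:640]; P=world(c,u.ravel(),v.ravel(),c['z_map'].ravel().astype(float)).reshape(480,640,3)
    boxes={'top0':dict(cap=(155,318,200,360),stud=(410,278,448,312),b2=(458,272,494,310),b3=(503,268,540,304)),
     'side0':dict(cap=(165,200,195,245),stud=(325,295,370,345),b2=(372,310,405,355),b3=(412,335,446,385))}[n]
    for k,(a,b,e,f) in boxes.items():
        q=P[b:f,a:e].reshape(-1,3)
        for lo,hi in ((2,8),(24,38),(40,46),(48,54),(54,62),(62,70),(80,92),(92,104)):
            m=q[(q[:,2]>lo)&(q[:,2]<hi)]
            if len(m)>4: print(n,k,lo,hi,len(m),'mean',m.mean(0).round(1),'mid',((m.max(0)+m.min(0))/2).round(1),'ext',np.ptp(m,axis=0).round(1))
c=load('top0');t=cv2.resize(c['frame'][275:315,405:450],None,fx=8,fy=8,interpolation=2)
t2=cv2.resize(c['frame'][320:360,155:200],None,fx=8,fy=8,interpolation=2)
c=load('side0');s=cv2.resize(c['frame'][300:340,325:370],None,fx=8,fy=8,interpolation=2)[:320]
s2=cv2.resize(c['frame'][205:245,160:205],None,fx=8,fy=8,interpolation=2)
im=cv2.convertScaleAbs(np.vstack([np.hstack([t,t2]),np.hstack([s,s2])])[:,:,::-1],alpha=1.5)
cv2.imwrite('pics/crop1.png',cv2.resize(im,(675,600)))
E
python3 m.py
```

```text
top0 cap 2 8 1242 mean [483.9 283.1   3.9] mid [483.3 284.2   4.9] ext [71.5 81.5  5.8]
top0 cap 24 38 201 mean [483.1 274.9  31. ] mid [482.7 279.6  30.4] ext [33.6 33.5 12.3]
top0 cap 40 46 12 mean [481.3 272.9  42.2] mid [483.6 273.9  42.5] ext [18.2  7.1  4.8]
top0 cap 48 54 41 mean [484.1 278.2  52.3] mid [483.  280.5  51.2] ext [19.6 20.6  5.6]
top0 cap 54 62 97 mean [482.2 280.1  55.6] mid [483.  280.5  56.7] ext [19.6 18.8  5.4]
top0 stud 24 38 32 mean [ 542.7 -128.3   32. ] mid [ 547.6 -149.1   31. ] ext [37.5 56.9 14. ]
top0 stud 40 46 665 mean [ 554.9 -148.4   42.2] mid [ 555.8 -149.2   43. ] ext [54.3 58.6  6. ]
top0 stud 48 54 64 mean [ 553.7 -148.3   49.2] mid [ 554.3 -148.6   50.7] ext [31.7 30.6  5.4]
top0 stud 54 62 36 mean [ 552.4 -145.2   59.3] mid [ 555.2 -148.    58.1] ext [18.7 19.4  7.6]
top0 stud 62 70 60 mean [ 553.7 -147.5   65.1] mid [ 554.  -147.6   65.1] ext [13.3 14.5  6.1]
top0 b2 24 38 23 mean [ 577.5 -259.8   28.9] mid [ 563.8 -242.3   30.8] ext [59.8 53.8 13.2]
top0 b2 40 46 431 mean [ 558.6 -221.4   42.2] mid [ 562.2 -225.7   43. ] ext [57.8 51.8  6
[... 2855 characters left out ...]
.8 -222.3   96. ] ext [21.8 20.9  7.9]
side0 b3 24 38 16 mean [ 569.6 -316.1   32.5] mid [ 563.3 -309.7   31.1] ext [46.2 27.8 13.4]
side0 b3 40 46 341 mean [ 563.2 -304.5   41.7] mid [ 568.4 -296.7   43. ] ext [57.5 55.   5.9]
side0 b3 48 54 75 mean [ 556.4 -303.6   50.9] mid [ 561.6 -297.7   51. ] ext [23.1 32.9  5.9]
side0 b3 54 62 97 mean [ 556.8 -303.3   57.9] mid [ 562.6 -298.3   58.1] ext [25.9 31.8  7.8]
side0 b3 62 70 102 mean [ 556.  -302.4   66.2] mid [ 562.1 -298.6   66. ] ext [26.5 31.1  7.9]
side0 b3 80 92 95 mean [ 561.1 -300.1   86.2] mid [ 565.6 -296.8   86. ] ext [18.9 21.1 11.8]
side0 b3 92 104 170 mean [ 566.2 -296.8   96.7] mid [ 567.  -296.3   95.9] ext [21.1 20.6  7.6]
```

View pics/crop1.png

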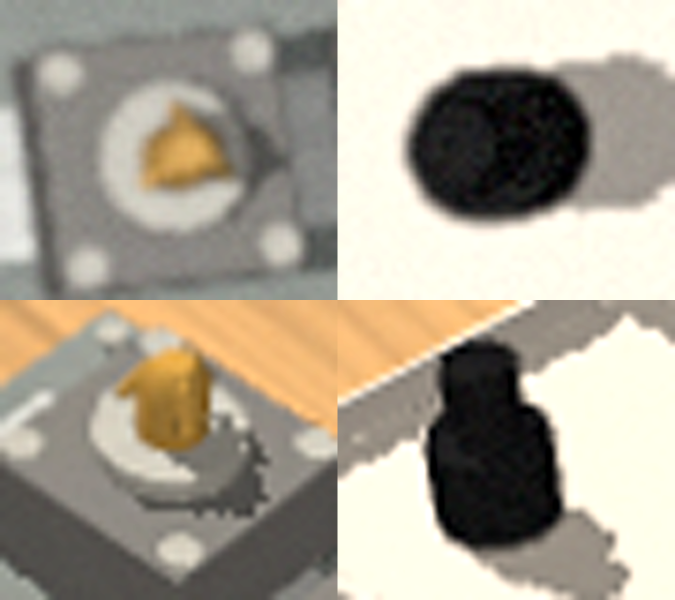

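The crop gives the same centres in all four panels. Averaged over both cameras, the cap post is at about (481, 280.5) and the stud at about (552.5, -147.7), so the offset from cap to stud is (72, -428.3) and agrees to 1–2 mm. I'll move above the cap with the jaw at 50 mm.

```bash
python3 -m creep '[[0.05,-0.0072,0.0218,0.007,0],[0.05,-0.0072,0.0218,0.007,0],[0.05,-0.0072,0.0218,0.007,0],[0.05,-0.0072,0.0218,0.007,0],[0.05,-0.0072,0.0218,0.007,0],[0.05,-0.0072,0.0218,0.007,0],[0.05,-0.0072,0.0218,0.007,0],[0.05,-0.0072,0.0218,0.007,0]]' 60
python3 -m creep '[[0.05,-0.0072,0.0218,0.007,0],[0.05,-0.0072,0.0218,0.007,0],[0.05,-0.0072,0.0218,0.007,0],[0.05,-0.0072,0.0218,0.007,0],[0.05,-0.0072,0.0218,0.007,0],[0.05,-0.0072,0.0218,0.007,0],[0.05,-0.0072,0.0218,0.007,0],[0.05,-0.0072,0.0218,0.007,0]]'
python3 -m creep '[[0.05,0,0,0,0],[0.05,0,0,0,0],[0.05,0,0,0,0],[0.05,0,0,0,0],[0.05,0,0,0,0],[0.05,0,0,0,0],[0.05,0,0,0,0],[0.05,0,0,0,0]]'
cat >>h.py <<'E'
def goto(x,y,z):
    from scipy.spatial.transform import Rotation as R
    s=sense();q=s['tcp_rot'];r=R.from_quat([q[1],q[2],q[3],q[0]]).as_matrix()
    print('pos',s['ee_pos'].round(2),'t',s['time'],'gap',s['finger_gap'],'F',s['ft_force'].round(2),'M',s['moment'].round(3),'j',s['joint_pos'].round(2),'zaxis',r[:,2].round(4))
    print('shift mm',(r.T@(np.array([x,y,z])-s['ee_pos'])).round(2))
E
python3 - <<'E'
from h import *
goto(481,280.5,40); snap('side','side1'); 
c=load('side1')['frame'][60:300,60:300]
cv2.imwrite('pics/crop2.png',cv2.resize(c,(600,600))[:,:,::-1])
E
```

```text
time: 0.77
ee_pos: [339.9, 396.1, 174.4]
tcp_rot: [0.0, 0.824, 0.566, -0.001]
ft_force: [0.8, 0.5, 0.3]
finger_gap: 49.9
time: 1.43
ee_pos: [482.0, 279.8, 118.4]
tcp_rot: [-0.0, 0.824, 0.566, -0.001]
ft_force: [-0.1, 0.4, -0.7]
finger_gap: 49.8
time: 2.1
ee_pos: [481.3, 281.2, 119.6]
tcp_rot: [0.0, 0.824, 0.567, 0.0]
ft_force: [0.7, 0.1, 0.3]
finger_gap: 50.1
pos [481.33 281.21 119.62] t 2.1 gap 50.10545805308805 F [0.75 0.15 0.33] M [ 0.027  0.01  -0.011] j [ 0.43  0.15  1.52  0.    1.47 -0.78] zaxis [ 5.e-04  3.e-04 -1.e+00]
shift mm [-0.82 -0.09 79.62]
```

View pics/crop2.png

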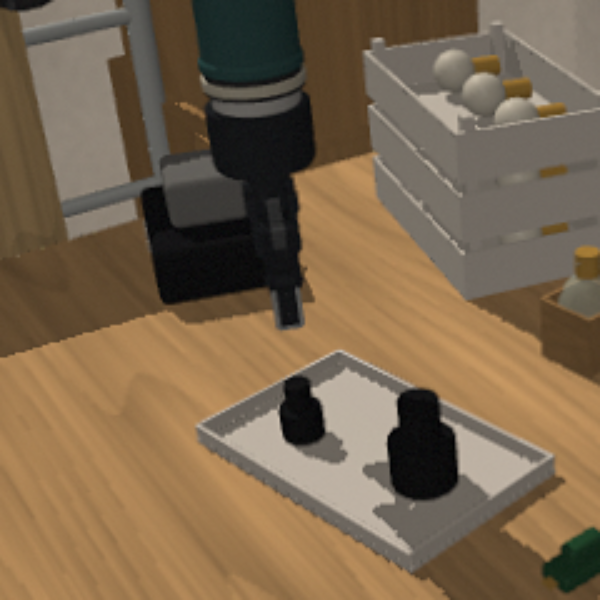

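The fingers are about 80 mm directly above the small cap, with the fingertip at crop pixel (288,325) and the cap at (300,410). I'll descend to z≈34, just above the shoulder at 32, and close on the post.

```bash
python3 -m creep '[[0.05,-0.0008,0,0.015,0],[0.05,0,0,0.015,0],[0.05,0,0,0.015,0],[0.05,0,0,0.015,0],[0.05,0,0,0.015,0],[0.05,0,0,0.010,0],[0.05,0,0,0,0],[0.05,0,0,0,0]]'
python3 -m creep '[[0.03,0,0,0,0],[0.03,0,0,0,0],[0.015,0,0,0,0],[0.015,0,0,0,0],[0.015,0,0,0,0],[0.015,0,0,0,0],[0.015,0,0,0,0],[0.015,0,0,0,0]]' 70
python3 - <<'E'
from h import *
goto(481,280.5,34); snap('side','side2'); 
c=load('side2')['frame'][160:260,130:230]
cv2.imwrite('pics/crop3.png',cv2.convertScaleAbs(cv2.resize(c,(600,600),interpolation=2)[:,:,::-1],alpha=1.8))
E
```

```text
time: 2.82
ee_pos: [481.0, 280.0, 34.0]
tcp_rot: [-0.0, 0.824, 0.566, -0.001]
ft_force: [-0.1, 1.1, 0.4]
finger_gap: 49.9
time: 3.48
ee_pos: [482.2, 280.5, 35.8]
tcp_rot: [0.0, 0.824, 0.566, 0.001]
ft_force: [-0.1, 0.4, 6.4]
finger_gap: 19.6
pos [482.21 280.53  35.79] t 3.4833 gap 19.611652528700194 F [-0.15  0.37  6.35] M [-0.012  0.062 -0.048] j [ 0.43  0.22  1.62  0.    1.3  -0.78] zaxis [ 0.0025  0.0013 -1.    ]
shift mm [-0.47 -1.12  1.79]
```

View pics/crop3.png

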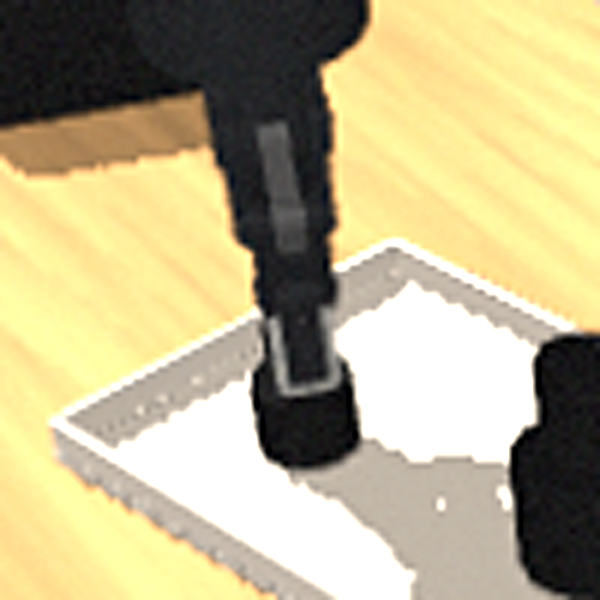

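The grasp looks right: the fingertips sit on the shoulder at crop (305,390), the jaw gap is 19.6 mm, and the force is about 6 N up. The rim is therefore about 31.8 mm below the measured TCP. Next I'll lift.

```bash
python3 -m creep '[[0.015,0,0,-0.006,0],[0.015,0,0,-0.012,0],[0.015,0,0,-0.018,0],[0.015,0,0,-0.018,0],[0.015,0,0,-0.018,0],[0.015,0,0,-0.018,0],[0.015,0,0,-0.01,0],[0.015,0,0,0,0]]' 80
python3 -m creep '[[0.015,0,0,0,0],[0.015,0,0,0,0],[0.015,0,0,0,0],[0.015,0,0,0,0],[0.015,0,0,0,0],[0.015,0,0,0,0],[0.015,0,0,0,0],[0.015,0,0,0,0]]'
python3 - <<'E'
from h import *
goto(481+72,280.3-428.3,130); snap('side','side3')
c=load('side3')['frame'][90:250,110:270]
cv2.imwrite('pics/crop4.png',cv2.convertScaleAbs(cv2.resize(c,(600,600),interpolation=2)[:,:,::-1],alpha=1.6))
E
```

```text
time: 4.2
ee_pos: [482.8, 280.8, 137.9]
tcp_rot: [0.001, 0.824, 0.566, 0.003]
ft_force: [0.4, 0.3, 0.7]
finger_gap: 19.3
time: 4.87
ee_pos: [481.2, 280.1, 134.2]
tcp_rot: [-0.0, 0.824, 0.566, -0.0]
ft_force: [-0.3, 0.2, -0.2]
finger_gap: 19.0
pos [481.22 280.07 134.2 ] t 4.8667 gap 19.038740330656633 F [-0.3   0.2  -0.17] M [ 0.032 -0.019 -0.04 ] j [ 0.43  0.14  1.51  0.    1.5  -0.78] zaxis [-2.e-04 -0.e+00 -1.e+00]
shift mm [-373.86  220.52    4.2 ]
```

View pics/crop4.png

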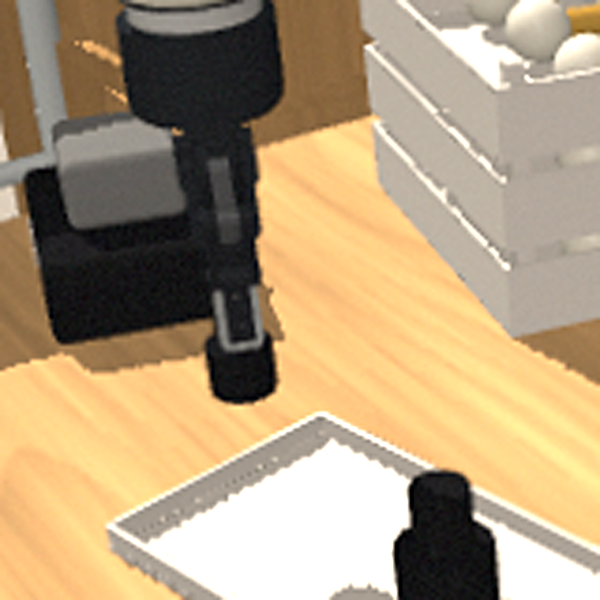

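The cap is held upright in the jaws, with the skirt bottom at crop (242,395). Now I'll carry it to the stud.

```bash
for i in 1 ; do
python3 -m creep '[[0.015,-0.0078,0.0046,0,0],[0.015,-0.0156,0.0092,0,0],[0.015,-0.0156,0.0092,0,0],[0.015,-0.0156,0.0092,0,0],[0.015,-0.0156,0.0092,0,0],[0.015,-0.0156,0.0092,0,0],[0.015,-0.0156,0.0092,0,0],[0.015,-0.0156,0.0092,0,0]]'
python3 -m creep '[[0.015,-0.0156,0.0092,0,0],[0.015,-0.0156,0.0092,0,0],[0.015,-0.0156,0.0092,0,0],[0.015,-0.0156,0.0092,0,0],[0.015,-0.0156,0.0092,0,0],[0.015,-0.0156,0.0092,0,0],[0.015,-0.0156,0.0092,0,0],[0.015,-0.0156,0.0092,0,0]]'
python3 -m creep '[[0.015,-0.0156,0.0092,0,0],[0.015,-0.0156,0.0092,0,0],[0.015,-0.0156,0.0092,0,0],[0.015,-0.0156,0.0092,0,0],[0.015,-0.0156,0.0092,0,0],[0.015,-0.0156,0.0092,0,0],[0.015,-0.0156,0.0092,0,0],[0.015,-0.0078,0.0046,0,0]]'
python3 -m creep '[[0.015,0,0,0,0],[0.015,0,0,0,0],[0.015,0,0,0,0],[0.015,0,0,0,0],[0.015,0,0,0,0],[0.015,0,0,0,0],[0.015,0,0,0,0],[0.015,0,0,0,0]]'
done
python3 - <<'E'
from h import *
goto(553.2,-148,111)
snap('side','side4');snap('top','top4')
for n,box in(('side4',(325,230,385,350)),('top4',(400,250,460,320))):
    c=load(n); v,u=np.mgrid[0:480,0:640]; P=world(c,u.ravel(),v.ravel(),c['z_map'].ravel().astype(float)).reshape(480,640,3)
    q=P[230:330,300:470].reshape(-1,3); 
    for lo,hi in ((98,104),(104,110),(110,116),(116,122),(122,127),(127,132)):
        m=q[(q[:,2]>lo)&(q[:,2]<hi)&(abs(q[:,1]+148)<25)]
        if len(m)>3: print(n,lo,len(m),((m.max(0)+m.min(0))/2).round(1),np.ptp(m,axis=0).round(1))
s=load('side4')['frame'][220:360,300:440];t=load('top4')['frame'][230:330,370:470]
cv2.imwrite('pics/crop5.png',cv2.convertScaleAbs(np.hstack([cv2.resize(x,(400,400),interpolation=2) for x in(s,t)])[:,:,::-1],alpha=1.6))
E
```

```text
time: 5.58
ee_pos: [503.8, 144.5, 134.5]
tcp_rot: [0.0, 0.824, 0.566, 0.0]
ft_force: [0.7, -0.3, 0.1]
finger_gap: 19.5
time: 6.25
ee_pos: [527.5, 1.7, 134.5]
tcp_rot: [0.0, 0.824, 0.566, 0.0]
ft_force: [-1.1, 0.2, -0.2]
finger_gap: 19.5
time: 6.92
ee_pos: [550.0, -133.3, 134.4]
tcp_rot: [0.001, 0.825, 0.565, -0.0]
ft_force: [-0.3, -0.4, 0.1]
finger_gap: 19.4
time: 7.58
ee_pos: [550.1, -130.4, 134.3]
tcp_rot: [-0.0, 0.824, 0.567, 0.0]
ft_force: [-0.2, -0.2, 0.4]
finger_gap: 19.3
pos [ 550.11 -130.4   134.35] t 7.5833 gap 19.332351332875536 F [-0.24 -0.16  0.36] M [-0.004 -0.    -0.004] j [-0.33  0.16  1.48  0.    1.5  -1.54] zaxis [ 1.e-04  1.e-04 -1.e+00]
shift mm [-15.33   9.18  23.35]
side4 98 16 [ 540.5 -135.3  102.2] [23.1 18.8  3.6]
side4 104 65 [ 543.9 -135.6  107.1] [29.8 23.8  5.8]
side4 110 69 [ 542.9 -135.8  113. ] [28.  22.9  5.9]
side4 116 68 [ 541.7 -135.3  119.1] [27.7 24.2  5.7]
side4 122 57 [ 542.4 -135.5  124.5] [26.7 24.   4.9]
side4 127 93 [ 541.2 -135.2  129.4] [26.7 23.8  4.7]
```

View pics/crop5.png

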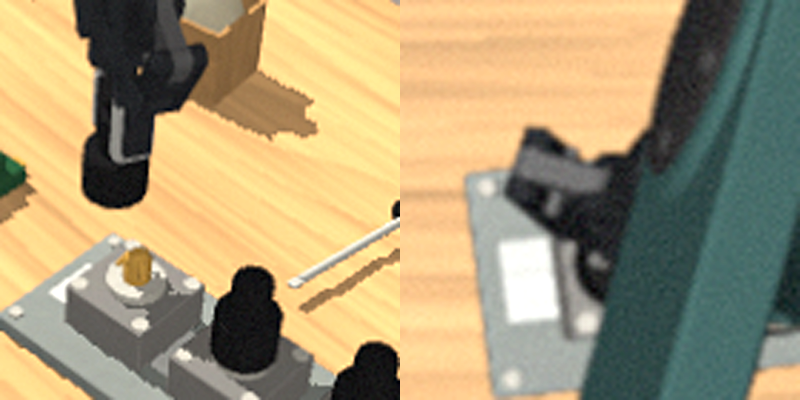

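The cap is still held, with its bottom at crop (115,200) and the stud at (137,262). About 18 mm remains sideways because I entered 23 full rows instead of 24. I'll close that gap and come down to rim z≈79, tip at 67.

```bash

python3 -m creep '[[0.015,-0.005,0.003,0,0],[0.015,-0.005,0.003,0,0],[0.015,-0.0053,0.0032,0.003,0],[0.015,0,0,0.010,0],[0.015,0,0,0.010,0],[0.015,0,0,0,0],[0.015,0,0,0,0],[0.015,0,0,0,0]]'
python3 - <<'E'
from h import *
goto(553.2,-148,74)
snap('side','side5')
c=load('side5'); v,u=np.mgrid[0:480,0:640]; P=world(c,u.ravel(),v.ravel(),c['z_map'].ravel().astype(float)).reshape(480,640,3)
q=P[230:345,310:390].reshape(-1,3); 
cols=c['frame'][230:345,310:390].reshape(-1,3).astype(int)
for lo,hi in ((76,82),(82,88),(88,94),(94,100),(100,106),(58,63),(63,68)):
    m=q[(q[:,2]>lo)&(q[:,2]<hi)&(abs(q[:,1]+148)<25)&(abs(q[:,0]-550)<25)]
    if len(m)>3: 
        # lateral mid in camera x-axis direction
        ax=np.array(c['world_from_camera'])[:3,0]; l=m@ax
        print(lo,len(m),((m.max(0)+m.min(0))/2).round(1),np.ptp(m,axis=0).round(1),'lat mid',((l.max()+l.min())/2).round(2),np.ptp(l).round(1))
    if 1:
        # circle fit, skirt r=18 (z mid)
        from scipy.optimize import least_squares
        r=18 if lo>=76 else (8 if lo==58 else None)
        if r and len(m)>6:
            f=least_squares(lambda p:np.hypot(m[:,0]-p[0],m[:,1]-p[1])-r,[553,-145],loss='soft_l1'); print('  fit',f.x.round(2),f.cost.round(1))
s=c['frame'][240:340,300:400]
cv2.imwrite('pics/crop6.png',cv2.convertScaleAbs(cv2.resize(s,(600,600),interpolation=2)[:,:,::-1],alpha=1.8))
E
```

```text
time: 8.35
ee_pos: [553.0, -148.1, 110.8]
tcp_rot: [-0.0, 0.824, 0.566, -0.0]
ft_force: [-0.5, -1.0, -0.5]
finger_gap: 19.1
pos [ 552.98 -148.11  110.79] t 8.35 gap 19.12413419594508 F [-0.49 -1.04 -0.47] M [-0.021  0.013  0.042] j [-0.36  0.19  1.5   0.    1.46 -1.57] zaxis [-8.e-04  5.e-04 -1.e+00]
shift mm [ 0.17  0.2  36.79]
76 33 [ 547.  -149.1   80.7] [28.1 29.7  2.5] lat mid 517.94 35.1
  fit [ 550.97 -145.59] 3.4
82 69 [ 545.7 -148.4   85. ] [27.3 31.1  5.8] lat mid 517.7 34.9
  fit [ 550.87 -145.3 ] 12.9
88 66 [ 545.8 -151.7   91.1] [27.  25.9  5.8] lat mid 518.07 33.4
  fit [ 551.03 -145.69] 15.3
94 73 [ 546.1 -151.2   97. ] [29.  28.4  6. ] lat mid 518.67 34.7
  fit [ 550.96 -145.63] 15.1
100 96 [ 546.7 -146.2  103. ] [28.9 37.   5.9] lat mid 518.56 34.7
  fit [ 551.57 -145.59] 85.2
58 41 [ 548.5 -147.2   60.5] [12.8 18.3  4.8] lat mid 517.32 16.9
  fit [ 551.85 -146.05] 23.0
63 16 [ 550.3 -148.6   64.3] [9.9 7.8 2.7] lat mid 519.41 12.5
```

View pics/crop6.png

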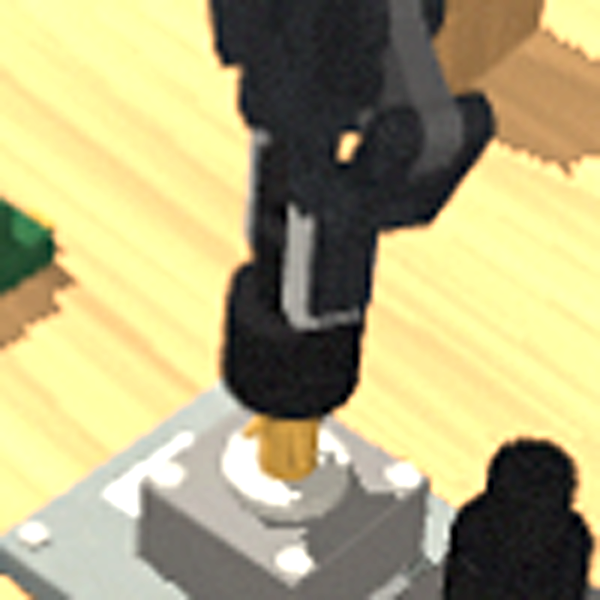

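Laterally the cap (bottom centre at crop x≈292) and the stud (x≈290) line up, and the circle fits agree within 1 mm in depth. Lowering over the stud.

```bash

python3 -m creep '[[0.015,0,0,0.004,0],[0.015,0,0,0.004,0],[0.015,0,0,0.004,0],[0.015,0,0,0.004,0],[0.015,0,0,0.002,0],[0.015,0,0,0,0],[0.015,0,0,0,0],[0.015,0,0,0,0]]' 100
python3 -m creep '[[0.015,0,0,0.001,0],[0.015,0,0,0.001,0],[0.015,0,0,0.001,0],[0.015,0,0,0.001,0],[0.015,0,0,0.001,0],[0.015,0,0,0,0],[0.015,0,0,0,0],[0.015,0,0,0,0]]'
```

```text
time: 9.07
ee_pos: [553.2, -148.4, 93.4]
tcp_rot: [-0.0, 0.824, 0.566, -0.0]
ft_force: [0.3, -0.9, -0.3]
finger_gap: 18.7
time: 9.73
ee_pos: [554.2, -148.8, 90.3]
tcp_rot: [0.001, 0.824, 0.566, 0.001]
ft_force: [-0.4, 0.1, 5.6]
finger_gap: 18.4
```

Contact with the catches is where expected: rim about 8.5 mm below the tip at 5.6 N. Pressing on in small steps.

```bash

python3 -m creep '[[0.015,0,0,0.001,0],[0.015,0,0,0.001,0],[0.015,0,0,0.001,0],[0.015,0,0,0,0],[0.015,0,0,0,0],[0.015,0,0,0,0],[0.015,0,0,0,0],[0.015,0,0,0,0]]'
python3 -m creep '[[0.015,0,0,0.001,0],[0.015,0,0,0.001,0],[0.015,0,0,0.001,0],[0.015,0,0,0,0],[0.015,0,0,0,0],[0.015,0,0,0,0],[0.015,0,0,0,0],[0.015,0,0,0,0]]'
```

```text
time: 10.4
ee_pos: [554.8, -149.1, 89.7]
tcp_rot: [0.002, 0.824, 0.566, 0.002]
ft_force: [-2.8, 0.5, 14.4]
finger_gap: 18.6
time: 11.07
ee_pos: [555.5, -149.4, 88.9]
tcp_rot: [0.004, 0.824, 0.566, 0.002]
ft_force: [-3.5, 0.6, 21.0]
finger_gap: 18.7
```

The push is 21 N with a lateral force of -3.5 N, and under load the tool has drifted about +2.5 mm in x. So the lip is rubbing on the stud. I'll take out the lateral error.

```bash

python3 -m creep '[[0.015,0,-0.0005,-0.001,0],[0.015,0,-0.0005,-0.001,0],[0.015,0,-0.0005,-0.001,0],[0.015,0,-0.0005,0,0],[0.015,0,-0.0005,0,0],[0.015,0,0,0,0],[0.015,0,0,0,0],[0.015,0,0,0,0]]'
python3 - <<'E'
from h import *
goto(553,-148,80)
snap('side','side6')
s=load('side6')['frame'][240:340,300:400]
cv2.imwrite('pics/crop7.png',cv2.convertScaleAbs(cv2.resize(s,(600,600),interpolation=2)[:,:,::-1],alpha=1.8))
E
```

```text
time: 11.73
ee_pos: [553.9, -148.9, 89.3]
tcp_rot: [0.004, 0.824, 0.566, 0.003]
ft_force: [2.7, -1.3, 9.6]
finger_gap: 18.4
pos [ 553.95 -148.85   89.25] t 11.7333 gap 18.39659405331005 F [ 2.69 -1.35  9.59] M [-0.245 -0.324  0.033] j [-0.36  0.2   1.53 -0.    1.4  -1.57] zaxis [ 0.0089 -0.0037 -1.    ]
shift mm [ 0.46 -1.28  9.24]
```

View pics/crop7.png

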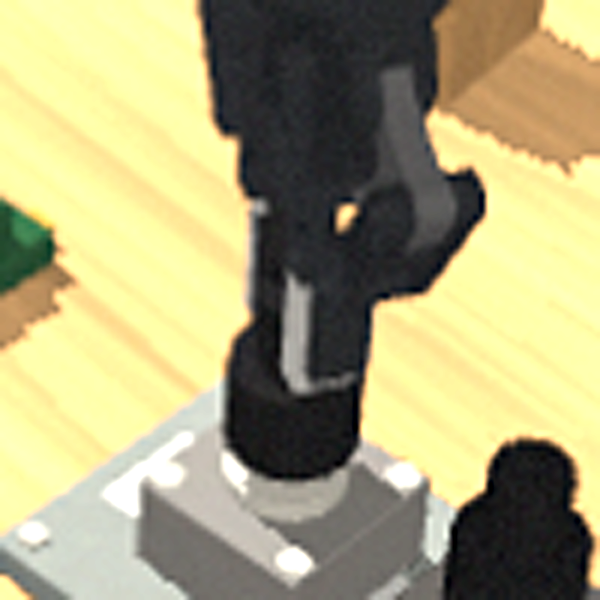

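The cap is upright over the collar and about centred (cap x≈290, collar x≈288), with the collar still visible below the rim, so it hasn't clicked yet. I overcorrected slightly, so I'll go back 0.6 mm and press further.

```bash

python3 -m creep '[[0.015,0.0003,0.0006,0.001,0],[0.015,0,0,0.001,0],[0.015,0,0,0.001,0],[0.015,0,0,0,0],[0.015,0,0,0,0],[0.015,0,0,0,0],[0.015,0,0,0,0],[0.015,0,0,0,0]]' 120
python3 -m creep '[[0.015,0,0,0.001,0],[0.015,0,0,0.001,0],[0.015,0,0,0,0],[0.015,0,0,0,0],[0.015,0,0,0,0],[0.015,0,0,0,0],[0.015,0,0,0,0],[0.015,0,0,0,0]]'
```

```text
time: 12.45
ee_pos: [554.7, -149.1, 88.7]
tcp_rot: [0.005, 0.824, 0.566, 0.003]
ft_force: [-2.1, -0.7, 18.3]
finger_gap: 18.1
time: 13.12
ee_pos: [555.1, -149.1, 88.1]
tcp_rot: [0.005, 0.824, 0.566, 0.003]
ft_force: [-3.0, -0.8, 22.7]
finger_gap: 18.4
```

Nothing has clicked yet: the rim is about 10.7 mm below the tip, and the click is due at 12–14 mm. The arm yields at about 2.8 N/mm, so I'll keep pressing while trimming the -x force.

```bash

python3 -m creep '[[0.015,0,-0.0005,0.0005,0],[0.015,0,-0.0005,0.0005,0],[0.015,0,0,0.0005,0],[0.015,0,0,0.0005,0],[0.015,0,0,0,0],[0.015,0,0,0,0],[0.015,0,0,0,0],[0.015,0,0,0,0]]' 120
python3 - <<'E'
from h import *
goto(553,-148,80)
E
```

```text
time: 13.78
ee_pos: [552.2, -147.8, 79.6]
tcp_rot: [0.002, 0.824, 0.566, 0.001]
ft_force: [3.7, -1.7, 4.7]
finger_gap: 18.1
pos [ 552.15 -147.75   79.58] t 13.7833 gap 18.139045268500084 F [ 3.65 -1.66  4.68] M [-0.329 -0.602  0.   ] j [-0.36  0.21  1.54 -0.    1.39 -1.56] zaxis [ 0.0045 -0.0019 -1.    ]
shift mm [ 0.07  0.88 -0.42]
```

It clicked: the TCP dropped to 79.6, so the rim is at about 48 and on the collar. Now I'll press the collar down.

```bash

python3 -m creep '[[0.015,0,0.0004,0.001,0],[0.015,0,0.0004,0.001,0],[0.015,0,0,0.001,0],[0.015,0,0,0.001,0],[0.015,0,0,0,0],[0.015,0,0,0,0],[0.015,0,0,0,0],[0.015,0,0,0,0]]'
python3 -m creep '[[0.015,0,0,0.001,0],[0.015,0,0,0.001,0],[0.015,0,0,0.001,0],[0.015,0,0,0.001,0],[0.015,0,0,0,0],[0.015,0,0,0,0],[0.015,0,0,0,0],[0.015,0,0,0,0]]'
```

```text
time: 14.45
ee_pos: [552.6, -147.9, 76.5]
tcp_rot: [0.002, 0.824, 0.566, 0.001]
ft_force: [1.1, 0.1, 9.2]
finger_gap: 17.8
time: 15.12
ee_pos: [553.1, -148.1, 75.7]
tcp_rot: [0.003, 0.824, 0.566, 0.001]
ft_force: [-3.5, 0.9, 21.6]
finger_gap: 17.9
```

The collar is at its stop: about 4 mm of travel and the force has risen to 21.6 N. I'll trim the side force, hold, and check that it stays there.

```bash

python3 -m creep '[[0.015,0,-0.0005,0,0],[0.015,0,-0.0003,0,0],[0.015,0,0,0,0],[0.015,0,0,0,0],[0.015,0,0,0,0],[0.015,0,0,0,0],[0.015,0,0,0,0],[0.015,0,0,0,0]]'
python3 -m creep '[[0.015,0,0,0,0],[0.015,0,0,0,0],[0.015,0,0,0,0],[0.015,0,0,0,0],[0.015,0,0,0,0],[0.015,0,0,0,0],[0.015,0,0,0,0],[0.015,0,0,0,0]]'
python3 - <<'E'
from h import *
goto(553,-148,76)
snap('side','side7')
s=load('side7')['frame'][240:340,300:400]
cv2.imwrite('pics/crop8.png',cv2.convertScaleAbs(cv2.resize(s,(600,600),interpolation=2)[:,:,::-1],alpha=1.8))
E
```

```text
time: 15.78
ee_pos: [552.9, -148.0, 75.7]
tcp_rot: [0.003, 0.824, 0.566, 0.002]
ft_force: [-1.2, 0.6, 19.8]
finger_gap: 18.0
time: 16.45
ee_pos: [552.9, -148.0, 75.7]
tcp_rot: [0.003, 0.824, 0.566, 0.002]
ft_force: [-2.0, -0.0, 20.3]
finger_gap: 18.5
pos [ 552.9  -148.01   75.67] t 16.45 gap 18.46292247868374 F [-2.   -0.03 20.33] M [-0.061  0.523 -0.053] j [-0.36  0.21  1.54 -0.    1.38 -1.56] zaxis [ 0.0066 -0.003  -1.    ]
shift mm [ 0.04  0.09 -0.33]
```

View pics/crop8.png

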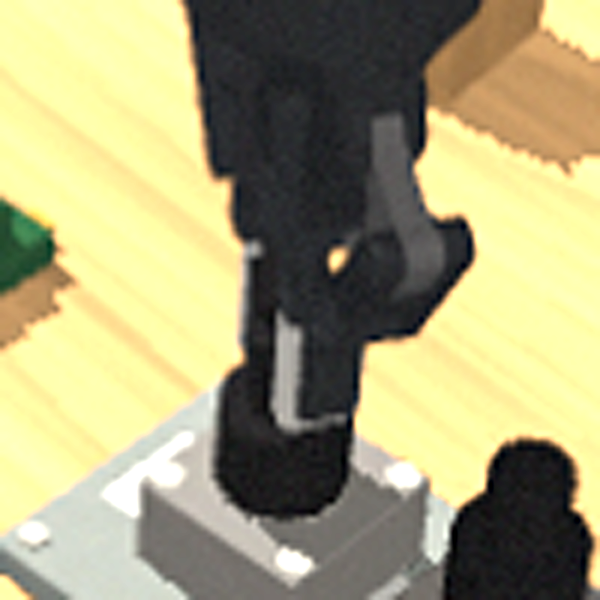

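The cap's rim, at crop (283,515), is down almost at the block top. The collar is hidden under it, the fingers still grip the post and the force is a steady 20 N. Handing in.

```bash
python3 -c "from cell import job_done; print(job_done())"
```

```text
the job is handed in; nothing more can be done
None
```

The spare cap is on the bare stud, clicked past the catches, and the arm is still gripping it and pressing the collar down. I handed the job in at about 16.5 s of the 45 s allowed. `job_done()` gives no verdict, so the checks below are my own.

- **Click:** the push rose to about 23 N, then fell to 5 N as the tool dropped about 8.5 mm.
- **Collar:** the tool then went down about 4 mm more and the force climbed to 20–22 N, so I take the collar to be at its stop. I inferred this from tool height and force, because the cap hides the collar in the last picture.
- **Hold:** over the last 0.7 s the height stayed at 75.7 mm and the force at about 20 N, with a side force of 2 N or less. The grip is set to 120 N. The last picture shows the cap upright on the stud, with its rim almost at the block.

**What disagreed:**
- The pre-click push of about 23 N was above the stated 8–15 N. The lip was probably rubbing on the stud, because the arm bends a little sideways under load; trimming that sideways error freed it.
- The jaw gap read 18–19.6 mm on a 22 mm post, but the cap stayed firmly held.

I did not touch the large cap or the other objects; I took no final overall picture to confirm it.

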